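Nest a flipped kiln channel over its pair

TASK

In the packing cradle two clay kiln channels lie side by side, open side up. Take the loose channel of the same length that lies open side down and set it down - do not drop it - centrally over the pair, parallel to them and ends level, so that it straddles their two neighbouring legs, each of its own legs stands inside one of them, and it sits level and fully down. Leave the other two loose channels (the short one and the open-side-up one) where they are.

Things in the scene. Friction and masses are not known exactly. Their poses are not given: they have to be found in the camera images.
- channel_center (a point): The channel to move: loose fired buff-coloured clay channel of U section (a web with two legs), 60 mm wide, 36 mm high, walls 5 mm thick, 140 mm long, about 0.19 kg, lying open side down on the table with its flat web on top, so it can be gripped from above across its 60 mm width. Origin at the middle of its bounding box, half-way up (18 mm above the underside); x along its length, y across the legs, z up as it lies.
- nest (a point): Where the moved channel's centre ends: 35 mm above the table, midway between the two fixed channels (same section and length, open up, x along them, y across, 12 mm apart) of the fixed plywood cradle, 166 x 156 mm. Leg tops 48 mm above the table; inner legs 6-11 mm, outer legs 61-66 mm either side of the point. Fingers enter the troughs too: grip only the top 10-15 mm, open about 6 mm a side to let go.
- short_center (a point): Not to be moved: loose fired buff-coloured clay channel of U section (a web with two legs), 60 mm wide, 36 mm high, walls 5 mm thick, only 85 mm long, lying open side down. Origin at the middle of its bounding box, half-way up (18 mm above the underside); x along its length, y across the legs, z up as it lies.
- upturned_center (a point): Not to be moved: loose fired buff-coloured clay channel of U section (a web with two legs), 60 mm wide, 36 mm high, walls 5 mm thick, 140 mm long, lying open side up. Origin at the middle of its bounding box, half-way up (18 mm above the underside); x along its length, y across the legs, z up as it lies.
Things that resemble listed ones, but are neither listed nor needed, are in the scene too. What is shaped like the part that bears channel_center but orange or red is not meant.

How it is judged:
By the outcome, as a careful person would: the job done as asked, in the order asked, and still so for the second after the job is handed in, with the robot touching nothing.
It also fails if it takes over 32 s, if anything falls off the work surface, if the arm or the gripper's body presses on something with over 40 N, if the wrist force passes 120 N, or if a joint passes its speed limit or range.

ROBOT

A 6-joint arm with a two-finger parallel gripper is mounted at the origin on the work surface. World frame = base frame: x ahead of the robot, y to its left, z up, the work surface at z = 0. Lengths are in m, angles in degrees, forces in N, time in s.
With the tool pointing down it reaches from about 0.3 to 0.75 m from the base axis. Payload 8.5 kg.
Tool frame: the origin (TCP) lies at the very end of the fingers, on their centre line; the grasp point (between the pads) lies 19 mm behind it; x points along the fingers, y is the direction in which the jaws open and shut, and the axes are right-handed (so a half turn about x gives the same grasp; the last joint's range is limited). The gripper opens to 85 mm and grips with 20 to 120 N. Pads are 22 mm wide; open, the fingers measure 114 mm over their backs; the gripper's body (76 mm by 85 mm) begins 54 mm behind the grasp point. The pads swing forward as they close: fully open they stand 13 mm farther back than shut.
Start: joints at [51.148, 21.807, 74.336, -0, 83.858, -12.336], TCP at [0.246, 0.492, 0.231] pointing down, gripper open.
Joint ranges: [-178.18, 178.18], [-50.72, 133.34], [12.68, 142.11], [-81.47, 261.47], [9.98, 163.14], [-165.26, 165.26]. Speed limits (degrees/s): [136.94, 136.94, 180, 180, 180, 180].

INTERFACE

Orientations are given as a 3x3 rotation matrix whose columns are the frame's x, y, z axes.
In Python, from rig import sensors, cams, env gives the robot as it stands.
- The arm moves only by the shell command python3 -m crank 'ROWS' [FORCE]. ROWS is a JSON object of lists of equal length, an entry for each row: "hand": the closure in counts, from 0 (fully open) to 255 (shut); "translation": the shift along the tool's x, y, z in m, a list of three; "dr": the turn, a rotation vector about the tool's x, y, z in rad, a list of three. A call has 1 to 5 rows; each row is the pose to reach, as a shift and turn from the pose commanded when the call began, along the tool's axes at that moment; what a row does not reach only later rows make up. A row lasts 1/10 s, in which the tool goes at most 50 mm and 8.59 degrees, less where a joint would pass 70% of its speed; a pose out of reach is approached as far as the arm can. A call with a gripper value outside its range is refused whole. The fingers move at their own pace and stop on an object; FORCE is the grip in N (left out, the last holds). Time passes only in rows, so rows that repeat a pose let the fingers close. It gives the time, the measured TCP pose, the force and the opening at its end, in the units of the state.
- sensors.observe(): the state, without advancing time (a new reading comes with each control period).
- cams.get_image(name): name is "scene" or "side" or "wrist"; returns (picture, depth): 480x640x3 uint8, blue, green, red; 480x640 float32, m along the optical axis (not along the pixel's ray), 0 where there is no reading.
- cams.calibration(name): a dict with "vertical_fov" (degrees; the focal length in pixels is half the picture's height over the tangent of half this angle, whatever the lens; pixels are square), "cx", "cy" (the principal point, pixels), "extrinsics" (4x4, takes a point from camera to world coordinates). Camera axes: x right, y down, z forward; pixel columns grow to the right and rows downward; lengths in m; the calibration is good to about 2 mm. The wrist camera is an equidistant fisheye: a pixel r from the principal point sees the ray r / f radians off the axis. A picture is of the moment at which its call begins: read the wrist's pose just before it. calibration takes no time and is no camera call; for the wrist camera it gives the pose at the moment of the call.
- env.close_job(): hands the job in, once; it reports no verdict.
The state is a dict: "time_s": time; "q": joint angles; "qvel": joint speeds; "joint_efforts": joint torques, N m; "position": TCP position; "tool_rot": TCP orientation; "ft_force": force on the tool from outside, world axes, zero at the start; "wrist_torque": the same for the moment, N m; "grip_width": finger opening in m.
Only numpy, scipy, OpenCV 4.12 (cv2) and the standard library are available. Lean on these libraries where they do the work, as an engineer would, in place of code of your own. Each camera call takes 0.05 s, during which the arm holds its last target. There are 200 camera calls.

## Working session

There is one attempt and no reset: what is moved stays moved. The work goes in short steps, Python scripts to look and compute and a shell command to move; the robot and the scene stay as the last step left them, time stands still between calls to the robot, and variables do not carry over. Pictures are saved under pics/ and viewed, about 8 in all and at most 12, crops included, and the job is handed in when it is done.

```bash
ls; mkdir -p pics; cat > h.py <<'E'
import numpy as np, cv2
from rig import sensors, cams, env
def K(c):
    return 240/np.tan(np.radians(c["vertical_fov"])/2)
def cloud(name):
    c=cams.calibration(name); im,d=cams.get_image(name); f=K(c)
    v,u=np.mgrid[0:480,0:640].astype(float)
    a=(u-c["cx"]);b=(v-c["cy"])
    if name=="wrist":
        r=np.hypot(a,b)+1e-9; t=np.tan(np.minimum(r/f,1.5)); x=a/r*t; y=b/r*t
    else: x=a/f;y=b/f
    P=np.stack([x*d,y*d,d],-1)
    E=np.array(c["extrinsics"])
    W=P@E[:3,:3].T+E[:3,3]; W[d==0]=np.nan
    return im,W
E
python3 - <<'E'
from h import *
s=sensors.observe(); print(s)
for n in("scene","side","wrist"):
    im,W=cloud(n); cv2.imwrite(f"pics/{n}0.png",im); np.save(f"pics/{n}0.npy",W)
    print(n,cams.calibration(n))
E
```

```text
pics
{'time_s': 0.0, 'q': array([ 5.11481967e+01,  2.18436169e+01,  7.43834620e+01, -2.28675417e-04,
        8.38607684e+01, -1.23362042e+01]), 'qvel': array([ 0.04321888,  0.03486245, -0.08139947,  0.05678116,  0.05302076,
        0.06579544]), 'joint_efforts': array([-1.38727788e-03, -4.48462379e+01, -2.31275815e+01, -2.58928940e-04,
        4.77954978e-03,  2.95718428e-05]), 'position': array([0.24536239, 0.49191152, 0.23069478]), 'tool_rot': array([[-9.58713940e-04,  4.46440344e-01,  8.94812886e-01],
       [-1.19652029e-03,  8.94812144e-01, -4.46441256e-01],
       [-9.99998825e-01, -1.49867123e-03, -3.23693948e-04]]), 'ft_force': array([-0.49843288,  0.76515569,  0.15823727]), 'wrist_torque': array([ 0.02200266, -0.02888295,  0.01040377]), 'grip_width': 0.08543949162870776}
scene {'vertical_fov': 42.310158139457556, 'cx': 316.7123722232124, 'cy': 237.71872382037685, 'extrinsics': array([[-0.8585223 ,  0.39896497, -0.32212794,  0.84774661],
       [ 0.51251666,  0.6476487 , -0.56380656,  0.70326879],
       [-0.01631333, -0.64913644, -0.76049704,  1.05048326],
       [ 0.        ,  0.        ,  0.        ,  1.        ]])}
side {'vertical_fov': 48.28881933131154, 'cx': 327.6289213591709, 'cy': 245.88293405031456, 'extrinsics': array([[ 0.8686089 , -0.33826719,  0.36206889,  0.03408736],
       [-0.49544121, -0.58182176,  0.64499724, -0.7118236 ],
       [-0.00752184, -0.7396342 , -0.67296707,  0.75622725],
       [ 0.        ,  0.        ,  0.        ,  1.        ]])}
wrist {'vertical_fov': 65.70646984690485, 'cx': 319.50318399081596, 'cy': 240.7353391540307, 'extrinsics': array([[ 0.44485649,  0.85865575,  0.25458397,  0.18029516],
       [ 0.8956002 , -0.42595512, -0.12830638,  0.52431924],
       [-0.00172967,  0.28508338, -0.95850116,  0.37437689],
       [ 0.        ,  0.        ,  0.        ,  1.        ]])}
```

View pics/scene0.png

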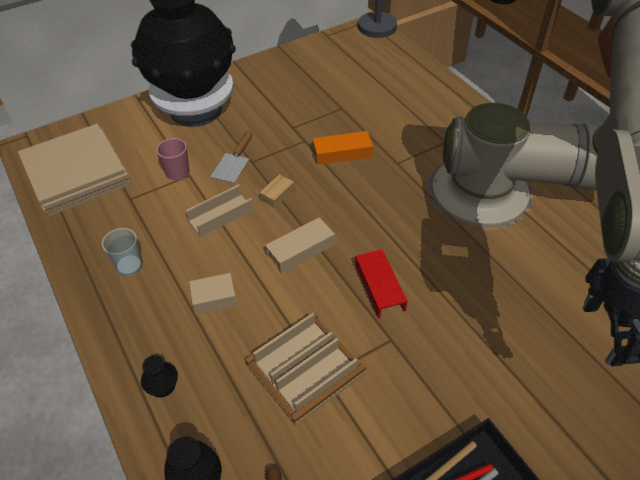

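View pics/side0.png

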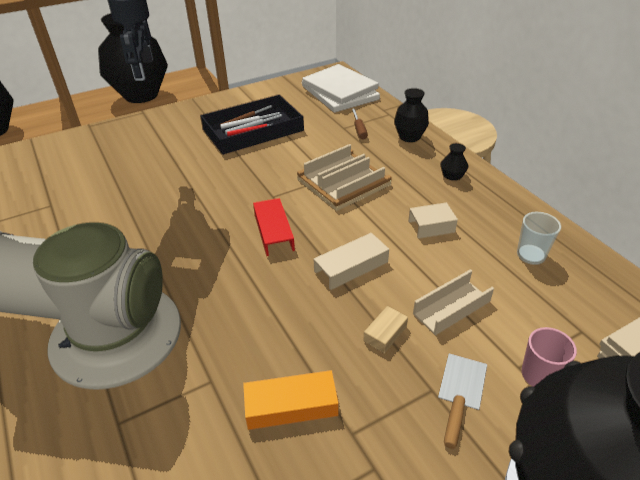

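Scene picture (side in brackets). Candidates:
- Long buff channel, open side down: (300,245) [352,260]
- Short one: (213,293) [433,220]
- Upturned one: (220,210) [453,300]
- Small wood block: (277,190)
- Red (381,280) and orange (343,147): excluded by colour
- Cradle: (305,365) [345,177]

I choose the one at (300,245) and will measure it, the cradle and the neighbours in both views.

```bash
cat > m.py <<'E'
from h import *
def rect(W,u0,u1,v0,v1,z0,z1,show=True):
    p=W[v0:v1,u0:u1].reshape(-1,3); p=p[(p[:,2]>z0)&(p[:,2]<z1)]
    return p
def comp(p):
    # largest cluster in xy
    o=p[:,:2].min(0); ij=((p[:,:2]-o)/0.003).astype(int)
    g=np.zeros(ij.max(0)+1,np.uint8); g[ij[:,0],ij[:,1]]=1
    g=cv2.morphologyEx(g,cv2.MORPH_CLOSE,np.ones((3,3),np.uint8))
    n,l,s,_=cv2.connectedComponentsWithStats(g); k=1+s[1:,4].argmax()
    return p[l[ij[:,0],ij[:,1]]==k]
def rep(t,p):
    (c,wh,a)=cv2.minAreaRect(p[:,:2].astype(np.float32)*1000)
    if wh[0]<wh[1]: wh=wh[::-1]; a-=90
    print(t,"c",np.round(c,1),"size",np.round(wh,1),"long axis deg",round(a,1),"z med",np.round(np.median(p[:,2])*1e3,1),len(p))
if __name__=="__main__":
    S=np.load("pics/scene0.npy");D=np.load("pics/side0.npy")
    for W,t,bs in((S,"scene",dict(tgt=(255,345,210,275),short=(180,245,265,320),red=(350,412,240,320),up=(180,260,180,240),block=(255,300,172,208),cradle=(235,375,305,425))),
       (D,"side",dict(tgt=(305,398,230,292),short=(400,465,198,245),red=(245,300,195,260),up=(405,500,265,335),block=(355,412,303,358),cradle=(290,397,140,212)))):
        for k,b in bs.items():
            if k=="cradle":
                rep(t+" cradle>6mm",comp(rect(W,*b,.006,.06))); p=rect(W,*b,.040,.056); rep(t+" legtops",p)
            else: rep(t+" "+k,comp(rect(W,*b,.026 if k!="block" else .01,.046)))
E
python3 m.py
```

```text
scene tgt c [452.2 -64.3] size [141.8  67.1] long axis deg 3.4 z med 36.5 1584
scene short c [668.1 -45.6] size [85.2 66.7] long axis deg -16.4 z med 36.3 1146
scene red c [362.7 109.6] size [145.2  62.6] long axis deg 75.4 z med 36.7 1756
scene up c [ 554.2 -221.6] size [141.4  14.7] long axis deg 3.8 z med 33.8 292
scene block c [ 415.9 -238.6] size [78.  50.6] long axis deg 22.4 z med 27.7 618
scene cradle>6mm c [581.1 196.9] size [181.1 166. ] long axis deg 7.5 z med 20.0 7118
scene legtops c [588.2 191.7] size [141.5 137.2] long axis deg 7.3 z med 47.2 1344
side tgt c [450.9 -64.6] size [141.8  64.9] long axis deg 3.7 z med 36.3 1736
side short c [666.5 -45.9] size [86.9 63.8] long axis deg -15.5 z med 36.3 866
side red c [361.5 110.2] size [146.8  60.4] long axis deg 76.2 z med 36.6 1287
side up c [ 554.2 -222.5] size [142.8   7.9] long axis deg 4.7 z med 34.6 344
side block c [ 413.8 -239.7] size [77.4 46.1] long axis deg 23.0 z med 27.9 1113
side cradle>6mm c [587.2 192. ] size [171. 162.] long axis deg 7.3 z med 25.4 3426
side legtops c [588.  191.7] size [145.  137.7] long axis deg 7.9 z med 46.4 856
```

```bash
python3 - <<'E'
import cv2,numpy as np
s=cv2.imread("pics/scene0.png")[170:430,170:420]; cv2.imwrite("pics/crop1.png",cv2.resize(s,None,fx=2.3,fy=2.3,interpolation=cv2.INTER_CUBIC))
E
```

```text
(no output)
```

View pics/crop1.png

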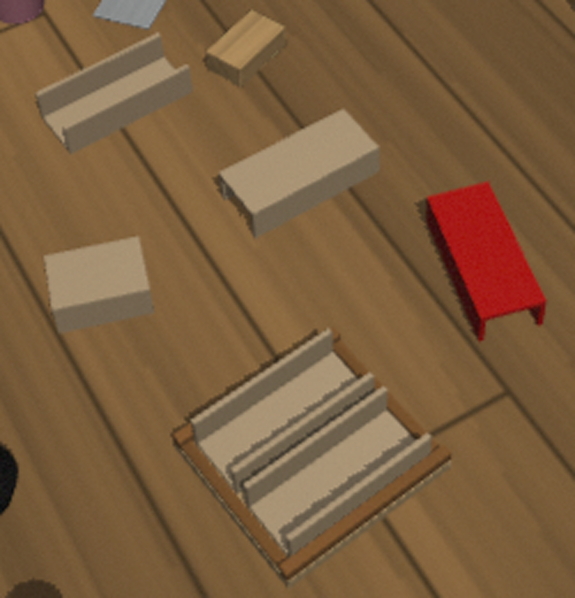

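The crop confirms it: the full-length buff channel at scene (300,245) lies open side down, and the two views agree on centre (452,-64) mm, axis 3.5°, top 36 mm. The cradle is at (588,192) mm, axis about 7.5°, leg tops 47 mm. Moving now.

```bash
cat > go.py <<'E'
import sys
from h import *
from scipy.spatial.transform import Rotation as R
# args: x y z (m) yaw of tool y axis (deg)
x,y,z,yaw=map(float,sys.argv[1:5]); s=sensors.observe(); T=s["tool_rot"]
a=np.radians(yaw); Y=np.array([np.cos(a),np.sin(a),0]); X=np.array([0,0,-1.]); G=np.column_stack([X,Y,np.cross(X,Y)])
print("t",s["time_s"],"pos",s["position"].round(4),"yaw",np.degrees(np.arctan2(T[1,1],T[0,1])).round(2),"F",s["ft_force"].round(1),"w",s["grip_width"].round(4))
print("translation",(T.T@(np.array([x,y,z])-s["position"])).round(4),"dr",R.from_matrix(T.T@G).as_rotvec().round(4))
E
python3 go.py 0.452 -0.064 0.14 93.5
python3 -m crank '{"hand":[0,0,0,0,0],"translation":[[0.09,-0.405,0.433],[0.09,-0.405,0.433],[0.09,-0.405,0.433],[0.09,-0.405,0.433],[0.09,-0.405,0.433]],"dr":[[-0.524,0,0],[-0.524,0,0],[-0.524,0,0],[-0.524,0,0],[-0.524,0,0]]}' 30
python3 go.py 0.452 -0.064 0.14 93.5
```

```text
time_s: 0.65
position: [0.3274, 0.2724, 0.1958]
tool_rot: [[0.0, -0.065, 0.998], [0.0, 0.998, 0.065], [-1.0, 0.0, 0.0]]
ft_force: [1.1, 0.8, -0.3]
grip_width: 0.0856Traceback (most recent call last):
  File "go.py", line 7, in <module>
    print("t",s["time_s"],"pos",s["position"].round(4),"yaw",np.degrees(np.arctan2(T[1,1],T[0,1])).round(2),"F",s["ft_force"].round(1),"w",s["grip_width"].round(4))
                                                                                                                                           ^^^^^^^^^^^^^^^^^^^^^
AttributeError: 'float' object has no attribute 'round'
Traceback (most recent call last):
  File "go.py", line 7, in <module>
    print("t",s["time_s"],"pos",s["position"].round(4),"yaw",np.degrees(np.arctan2(T[1,1],T[0,1])).round(2),"F",s["ft_force"].round(1),"w",s["grip_width"].round(4))
                                                                                                                                           ^^^^^^^^^^^^^^^^^^^^^
AttributeError: 'float' object has no attribute 'round'
```

```bash
sed -i 's/s\["grip_width"\].round(4)/round(s["grip_width"],4)/' go.py; python3 go.py 0.452 -0.064 0.14 93.5
python3 -m crank '{"hand":[0,0,0,0,0],"translation":[[0.05,-0.33,0.1],[0.05,-0.33,0.1],[0.05,-0.33,0.1],[0.05,-0.33,0.1],[0.05,-0.33,0.1]],"dr":[[0,0,0],[0,0,0],[0,0,0],[0,0,0],[0,0,0]]}'
python3 go.py 0.452 -0.064 0.14 93.5
```

```text
t 0.65 pos [0.3274 0.2724 0.1958] yaw 93.74 F [ 1.1  0.8 -0.3] w 0.0856
translation [ 0.0558 -0.3438  0.1023] dr [ 0.0042  0.0002 -0.    ]
time_s: 1.15
position: [0.4137, 0.04, 0.16]
tool_rot: [[0.0, -0.061, 0.998], [0.0, 0.998, 0.061], [-1.0, 0.0, 0.0]]
ft_force: [0.5, 1.4, -0.0]
grip_width: 0.0851
t 1.15 pos [0.4137 0.04   0.16  ] yaw 93.5 F [ 0.5  1.4 -0. ] w 0.0851
translation [ 0.02   -0.1062  0.0319] dr [-0.0001  0.0003 -0.    ]
```

```bash
python3 -m crank '{"hand":[0,0,0,0,0],"translation":[[0.015,-0.09,0.028],[0.015,-0.09,0.028],[0.015,-0.09,0.028],[0.015,-0.09,0.028],[0.015,-0.09,0.028]],"dr":[[0,0,0],[0,0,0],[0,0,0],[0,0,0],[0,0,0]]}'
python3 - <<'E'
from m import *
im,W=cloud("wrist"); np.save("pics/w1.npy",W)
p=W.reshape(-1,3); m=(p[:,2]>.030)&(p[:,2]<.043)&(abs(p[:,0]-.452)<.1)&(abs(p[:,1]+.064)<.06)
rep("wrist tgt",comp(p[m]))
cv2.imwrite("pics/w1.png",im)
E
python3 go.py 0.452 -0.064 0.14 93.5
```

```text
time_s: 1.65
position: [0.4464, -0.0452, 0.1452]
tool_rot: [[-0.001, -0.062, 0.998], [0.0, 0.998, 0.062], [-1.0, 0.0, -0.0]]
ft_force: [0.5, 0.1, 0.6]
grip_width: 0.0856
wrist tgt c [451.8 -65.2] size [140.6  60.4] long axis deg 3.5 z med 36.8 15439
t 1.7 pos [ 0.4465 -0.045   0.1453] yaw 93.59 F [0.1 0.3 0.6] w 0.0857
translation [ 0.0053 -0.0193  0.0043] dr [ 0.0016 -0.0001 -0.0002]
```

View pics/w1.png

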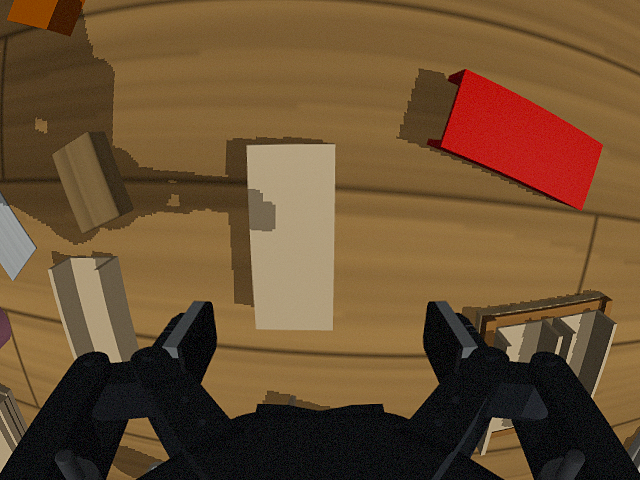

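Wrist view: the target's flat top spans (247,145)–(333,328), both jaws clear. All three cameras agree on (452,-65), 3.5°, top 36.5 mm. Now descending and gripping the top.

```bash
python3 -m crank '{"hand":[0,0,0,0,0],"translation":[[0.03,-0.020,0.0043],[0.06,-0.020,0.0043],[0.09,-0.020,0.0043],[0.115,-0.020,0.0043],[0.127,-0.020,0.0043]],"dr":[[0,0,0],[0,0,0],[0,0,0],[0,0,0],[0,0,0]]}'
python3 -m crank '{"hand":[0,0],"translation":[[0,0,0],[0,0,0]],"dr":[[0,0,0],[0,0,0]]}' 
python3 go.py 0.452 -0.065 0.018 93.5
```

```text
time_s: 2.2
position: [0.4515, -0.0643, 0.0168]
tool_rot: [[-0.002, -0.063, 0.998], [0.001, 0.998, 0.063], [-1.0, 0.001, -0.002]]
ft_force: [0.0, -0.2, 0.3]
grip_width: 0.0859
time_s: 2.4
position: [0.4526, -0.0651, 0.0188]
tool_rot: [[0.001, -0.062, 0.998], [-0.0, 0.998, 0.062], [-1.0, -0.0, 0.001]]
ft_force: [-0.1, 0.3, -0.3]
grip_width: 0.0858
t 2.4 pos [ 0.4526 -0.0651  0.0188] yaw 93.58 F [-0.1  0.3 -0.3] w 0.0858
translation [ 0.0008  0.0002 -0.0006] dr [0.0014 0.0006 0.0003]
```

```bash
python3 -m crank '{"hand":[110,110,110,110,110],"translation":[[0,0,0],[0,0,0],[0,0,0],[0,0,0],[0,0,0]],"dr":[[0,0,0],[0,0,0],[0,0,0],[0,0,0],[0,0,0]]}' 35
python3 -c "
from h import *
cv2.imwrite('pics/s2.png',cv2.resize(cams.get_image('side')[0][170:330,240:460],None,fx=3,fy=3))"
```

```text
time_s: 2.9
position: [0.4528, -0.0657, 0.0192]
tool_rot: [[0.002, -0.061, 0.998], [-0.001, 0.998, 0.061], [-1.0, -0.001, 0.002]]
ft_force: [-1.6, 1.6, 6.7]
grip_width: 0.0589
```

View pics/s2.png

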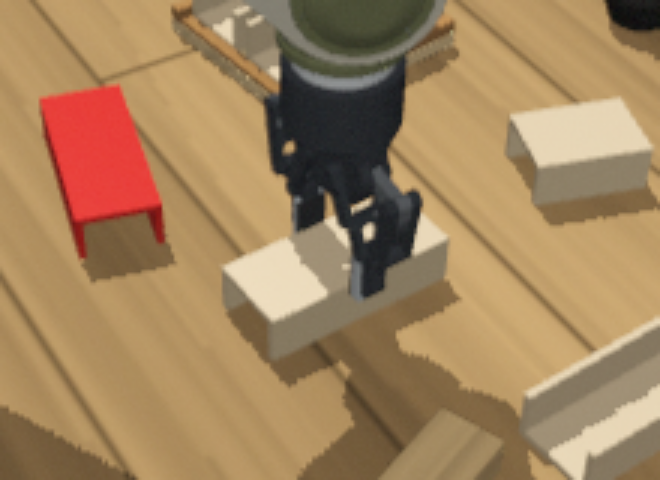

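The side crop shows the fingers holding only the upper part of the long channel at its mid length (crop 350,270), opening 59 mm. Lifting.

```bash
python3 -m crank '{"hand":[110,110,110,110,110],"translation":[[-0.01,0,0],[-0.03,0,0],[-0.06,0,0],[-0.09,0,0],[-0.11,0,0]],"dr":[[0,0,0],[0,0,0],[0,0,0],[0,0,0],[0,0,0]]}'
python3 go.py 0.588 0.192 0.13 97.5
```

```text
time_s: 3.45
position: [0.4526, -0.0658, 0.1308]
tool_rot: [[0.002, -0.061, 0.998], [-0.001, 0.998, 0.061], [-1.0, -0.001, 0.002]]
ft_force: [-0.2, -0.1, -2.5]
grip_width: 0.0592
t 3.45 pos [ 0.4526 -0.0658  0.1308] yaw 93.51 F [-0.2 -0.1 -2.5] w 0.0592
translation [0.0009 0.249  0.151 ] dr [-0.0696  0.0022  0.0013]
```

```bash
python3 -m crank '{"hand":[110,110,110,110,110],"translation":[[-0.005,0.03,0.025],[-0.01,0.06,0.055],[-0.015,0.09,0.085],[-0.02,0.115,0.115],[-0.02,0.128,0.127]],"dr":[[-0.014,0,0],[-0.028,0,0],[-0.042,0,0],[-0.056,0,0],[-0.07,0,0]]}'
python3 -m crank '{"hand":[110,110,110],"translation":[[0,0,0],[0,0,0],[0,0,0]],"dr":[[0,0,0],[0,0,0],[0,0,0]]}'
cat > look.py <<'E'
import sys
from m import *
im,W=cloud("wrist"); np.save(f"pics/{sys.argv[1]}.npy",W); cv2.imwrite(f"pics/{sys.argv[1]}.png",im)
s=sensors.observe(); print(s["position"].round(4),s["grip_width"])
p=W.reshape(-1,3); z=s["position"][2]
n=p[(p[:,2]>.042)&(p[:,2]<.054)&(abs(p[:,0]-.588)<.1)&(abs(p[:,1]-.192)<.1)]
if len(n)>50: rep("nest legtops",n)
q=p[(abs(p[:,2]-(z+.0175))<.006)&(np.hypot(p[:,0]-s["position"][0],p[:,1]-s["position"][1])<.09)]
if len(q)>50: rep("held top",q)
E
python3 look.py w3; python3 go.py 0.588 0.192 0.1 97.5
```

```text
time_s: 3.95
position: [0.5731, 0.072, 0.1495]
tool_rot: [[0.002, -0.133, 0.991], [0.0, 0.991, 0.133], [-1.0, -0.0, 0.002]]
ft_force: [0.2, -0.1, -1.9]
grip_width: 0.0587
time_s: 4.25
position: [0.5706, 0.069, 0.1484]
tool_rot: [[-0.001, -0.13, 0.992], [-0.0, 0.992, 0.13], [-1.0, -0.0, -0.001]]
ft_force: [0.6, 0.2, -2.0]
grip_width: 0.0589
[0.5707 0.0689 0.1484] 0.058927495103836
nest legtops c [588.1 194. ] size [141.  129.1] long axis deg 7.3 z med 48.3 4544
held top c [557.9  67.3] size [116.7  86.5] long axis deg 7.1 z med 166.0 43333
t 4.3 pos [0.5707 0.0689 0.1484] yaw 97.45 F [-1.3 -0.4 -1.6] w 0.0589
translation [0.0484 0.1198 0.0331] dr [-0.001  -0.0004  0.0001]
```

View pics/w3.png

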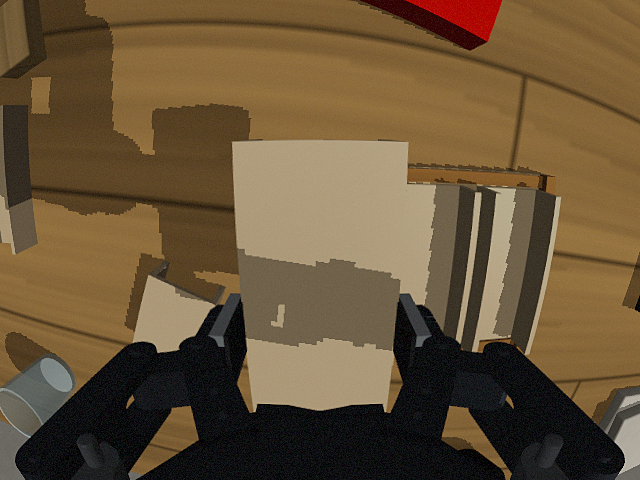

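The wrist view shows the held channel (233–408, top end at row 141) with the nest to its right, partly hidden. I'll work out the leg lines in nest axes and the held channel's offset from the TCP.

```bash
python3 - <<'E'
from m import *
W=np.load("pics/w3.npy"); th=np.radians(7.4)
Rm=np.array([[np.cos(th),np.sin(th)],[-np.sin(th),np.cos(th)]])
def nest(W,t,z0=.044,z1=.052):
    p=W.reshape(-1,3); n=p[(p[:,2]>z0)&(p[:,2]<z1)&(abs(p[:,0]-.588)<.11)&(abs(p[:,1]-.192)<.11)]
    L=(n[:,:2]-[.588,.192])@Rm.T*1e3
    for lo,hi in((-72,-55),(-17,-1),(1,17),(55,72)):
        m=(L[:,1]>lo)&(L[:,1]<hi)
        if m.sum()<30: continue
        l=L[m]; f=np.polyfit(l[:,0],l[:,1],1)
        print(t,"leg",lo,hi,"x",np.percentile(l[:,0],[1,99]).round(1),"y",np.percentile(l[:,1],[3,97]).round(1),"mid",l[:,1].mean().round(1),"ang",(7.4+np.degrees(f[0])).round(2),m.sum(), "z",n[m][:,2].mean().round(4))
nest(W,"wrist"); nest(np.load("pics/scene0.npy"),"scene"); nest(np.load("pics/side0.npy"),"side")
s=np.array([.5707,.0689,.1484]); p=W[100:400,225:415].reshape(-1,3); q=p[(abs(p[:,2]-.166)<.01)]
L=(q[:,:2]-s[:2])@Rm.T*1e3
for a,b in((-75,-50),(-50,-25),(-25,0),(20,50)):
    m=(L[:,0]>a)&(L[:,0]<b)
    if m.sum()>20: print("held x",a,b,"y",np.percentile(L[m,1],[1,99]).round(1),"z",q[m,2].mean().round(4))
print("held xmin",np.percentile(L[:,0],[.5,99.5]).round(1))
f=np.linalg.lstsq(np.c_[L/1e3,np.ones(len(L))],q[:,2],rcond=None)[0]; print("tilt",np.degrees(f[:2]).round(2))
E
```

```text
wrist leg -72 -55 x [-68.7  69.3] y [-62.2 -61. ] mid -61.6 ang 7.6 122 z 0.0488
wrist leg -17 -1 x [-69.3  48.1] y [-11.8  -6.2] mid -9.5 ang 7.51 1303 z 0.0481
wrist leg 1 17 x [-69.3  60.1] y [ 5.2 10.7] mid 7.4 ang 7.5 1363 z 0.048
wrist leg 55 72 x [-68.7  68.9] y [60.  65.8] mid 62.3 ang 7.57 1269 z 0.0478
scene leg -72 -55 x [-67.6  69.1] y [-66.3 -59.2] mid -62.4 ang 7.42 246 z 0.0479
scene leg -17 -1 x [-67.8  69.5] y [-11.2  -4.5] mid -7.6 ang 7.56 265 z 0.0476
scene leg 1 17 x [-67.8  68.9] y [ 5.7 12.2] mid 9.4 ang 7.26 253 z 0.0479
scene leg 55 72 x [-67.6  69.5] y [61.1 67.1] mid 64.3 ang 7.4 263 z 0.0481
side leg -72 -55 x [-68.6  67.4] y [-67.3 -57.6] mid -63.3 ang 7.57 151 z 0.0476
side leg -17 -1 x [-70.4  68.5] y [-12.4  -3.8] mid -8.3 ang 7.44 147 z 0.0476
side leg 1 17 x [-69.8  66.6] y [ 5.3 13.5] mid 8.8 ang 7.33 149 z 0.0473
side leg 55 72 x [-70.1  68.3] y [59.7 67.4] mid 63.3 ang 7.64 152 z 0.0475
held x -75 -50 y [-29.5  29.3] z 0.1661
held x -50 -25 y [-29.3  29.2] z 0.166
held x -25 0 y [-33.7  33.7] z 0.1662
held x 20 50 y [-29.4  29.4] z 0.1658
held xmin [-70.7  36.1]
tilt [-0.02  0.01]
```

Nest centre (588,192), 7.5°, agrees across three cameras. The held channel is level and centred on the TCP. Moving over the nest.

```bash
python3 -m crank '{"hand":[110,110,110,110,110],"translation":[[0,0.035,0.01],[0,0.07,0.02],[0.01,0.1,0.028],[0.035,0.115,0.033],[0.055,0.1198,0.0336]],"dr":[[0,0,0],[0,0,0],[0,0,0],[0,0,0],[0,0,0]]}'
python3 -m crank '{"hand":[110,110,110],"translation":[[0,0,0],[0,0,0],[0,0,0]],"dr":[[0,0,0],[0,0,0],[0,0,0]]}'
python3 go.py 0.5883 0.192 0.045 97.5
```

```text
time_s: 4.8
position: [0.5886, 0.1939, 0.0924]
tool_rot: [[-0.0, -0.132, 0.991], [0.0, 0.991, 0.132], [-1.0, 0.0, -0.0]]
ft_force: [-0.2, -0.3, -2.5]
grip_width: 0.0591
time_s: 5.1
position: [0.5896, 0.1921, 0.0947]
tool_rot: [[0.002, -0.13, 0.992], [0.0, 0.992, 0.13], [-1.0, -0.0, 0.002]]
ft_force: [0.2, -0.0, -2.3]
grip_width: 0.0591
t 5.1 pos [0.5896 0.1921 0.0947] yaw 97.45 F [ 0.2 -0.  -2.3] w 0.0591
translation [ 0.0497  0.0001 -0.0015] dr [-0.0008  0.0023  0.0001]
```

```bash
python3 -m crank '{"hand":[110,110,110,110,110],"translation":[[0.012,0,-0.001],[0.024,0,-0.001],[0.034,0,-0.001],[0.042,0,-0.001],[0.046,0,-0.001]],"dr":[[0,0,0],[0,0,0],[0,0,0],[0,0,0],[0,0,0]]}'
python3 -m crank '{"hand":[110,110],"translation":[[0,0,0],[0,0,0]],"dr":[[0,0,0],[0,0,0]]}'
python3 - <<'E'
from m import *
th=np.radians(7.45); Rm=np.array([[np.cos(th),np.sin(th)],[-np.sin(th),np.cos(th)]])
ims=[]
for n in("scene","side","wrist"):
    im,W=cloud(n); p=W.reshape(-1,3)
    q=p[(p[:,2]>.057)&(p[:,2]<.071)&(abs(p[:,0]-.588)<.1)&(abs(p[:,1]-.192)<.06)]
    L=(q[:,:2]-[.588,.192])@Rm.T*1e3
    print(n,"x",np.percentile(L[:,0],[.5,99.5]).round(1),"y",np.percentile(L[:,1],[1,99]).round(1),"z",np.median(q[:,2]).round(4),len(q))
    e=p[(p[:,2]>.044)&(p[:,2]<.052)&(abs(p[:,0]-.588)<.11)&(abs(p[:,1]-.192)<.11)]; M=(e[:,:2]-[.588,.192])@Rm.T*1e3; M=M[abs(M[:,1])>50]
    if len(M)>20: print("   outer legs x",np.percentile(M[:,0],[1,99]).round(1),"y",np.percentile(M[:,1],[2,98]).round(1))
    ims.append(im)
a=cv2.resize(ims[0][290:430,225:385],(400,350)); b=cv2.resize(ims[1][110:222,280:408],(400,350)); cv2.imwrite("pics/c4.png",np.hstack([a,b]))
E
python3 go.py 0.5883 0.192 0.0355 97.5
```

```text
time_s: 5.6
position: [0.5876, 0.1927, 0.0459]
tool_rot: [[-0.002, -0.131, 0.991], [-0.0, 0.991, 0.131], [-1.0, -0.0, -0.002]]
ft_force: [0.5, -0.7, -2.4]
grip_width: 0.0591
time_s: 5.8
position: [0.5882, 0.1928, 0.0474]
tool_rot: [[0.0, -0.131, 0.991], [0.0, 0.991, 0.131], [-1.0, -0.0, 0.0]]
ft_force: [-0.4, 0.3, -2.0]
grip_width: 0.059
scene x [-70.8  69.2] y [-29.1  36.2] z 0.0644 1685
   outer legs x [-67.4  70.2] y [-66.2  67.5]
side x [-72.5  67.6] y [-40.5  34.4] z 0.0648 801
   outer legs x [-69.6  66.4] y [-67.   68.2]
wrist x [-70.3  40.5] y [-29.2  30.6] z 0.0652 43370
   outer legs x [-68.6  16.8] y [-66.   65.6]
t 5.95 pos [0.5882 0.1929 0.0476] yaw 97.52 F [ 0.3 -0.1 -2.5] w 0.0592
translation [ 0.0121 -0.0009 -0.    ] dr [ 0.0004  0.0009 -0.    ]
```

View pics/c4.png

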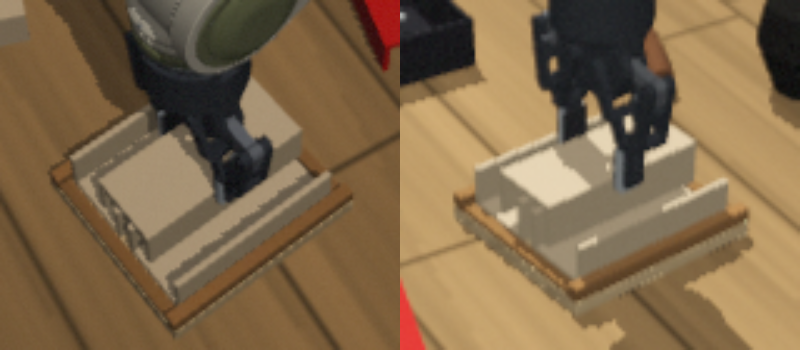

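The channel straddles the inner legs in both views, about 12 mm above its seat and about 1 mm short along x. I'll correct that and lower slowly, watching the force.

```bash
python3 -m crank '{"hand":[110,110,110,110,110],"translation":[[0.002,-0.0006,0.001],[0.004,-0.0006,0.001],[0.006,-0.0006,0.001],[0.008,-0.0006,0.001],[0.009,-0.0006,0.001]],"dr":[[0,0,0],[0,0,0],[0,0,0],[0,0,0],[0,0,0]]}'
python3 -m crank '{"hand":[110,110,110],"translation":[[0.001,0,0],[0.0015,0,0],[0.002,0,0]],"dr":[[0,0,0],[0,0,0],[0,0,0]]}'
python3 go.py 0.588 0.192 0.0355 97.5
```

```text
time_s: 6.45
position: [0.589, 0.1923, 0.0379]
tool_rot: [[-0.0, -0.131, 0.991], [-0.0, 0.991, 0.131], [-1.0, -0.0, -0.0]]
ft_force: [0.1, 0.2, -1.8]
grip_width: 0.0593
time_s: 6.75
position: [0.5891, 0.1923, 0.0363]
tool_rot: [[0.0, -0.131, 0.991], [-0.0, 0.991, 0.131], [-1.0, -0.0, 0.0]]
ft_force: [-2.4, 0.2, 2.8]
grip_width: 0.059
t 6.75 pos [0.5891 0.1923 0.0363] yaw 97.52 F [-2.4  0.2  2.8] w 0.059
translation [ 0.0008 -0.0002 -0.0011] dr [0.0003 0.0001 0.    ]
```

```bash
python3 -m crank '{"hand":[110,110,110],"translation":[[0.0004,0,0],[0.0008,0,0],[0.0008,0,0]],"dr":[[0,0,0],[0,0,0],[0,0,0]]}'
python3 - <<'E'
from m import *
im,W=cloud("wrist"); th=np.radians(7.5); Rm=np.array([[np.cos(th),np.sin(th)],[-np.sin(th),np.cos(th)]])
p=W.reshape(-1,3)
q=p[(p[:,2]>.0485)&(p[:,2]<.060)&(abs(p[:,0]-.588)<.1)&(abs(p[:,1]-.192)<.05)]
L=(q[:,:2]-[.588,.192])@Rm.T; L2=L[abs(L[:,1])<.028]; z=q[abs(L[:,1])<.028][:,2]
f=np.linalg.lstsq(np.c_[L2,np.ones(len(L2))],z,rcond=None)[0]; print("tilt",np.degrees(f[:2]).round(2),"z",f[2].round(4),"x",np.percentile(L2[:,0],[.5]).round(4))
E
```

```text
time_s: 7.05
position: [0.5891, 0.1924, 0.0363]
tool_rot: [[0.001, -0.131, 0.991], [-0.0, 0.991, 0.131], [-1.0, -0.0, 0.001]]
ft_force: [-3.3, -0.2, 6.6]
grip_width: 0.0591
tilt [-0.05 -0.01] z 0.0538 x [-0.0695]
```

It's seated: the force rises without further travel, tilt is under 0.1°, and the near end is level with the nest's. Now releasing in small steps.

```bash
python3 -m crank '{"hand":[65,60,55,50,45],"translation":[[0,0,0],[0,0,0],[0,0,0],[0,0,0],[0,0,0]],"dr":[[0,0,0],[0,0,0],[0,0,0],[0,0,0],[0,0,0]]}'
python3 -m crank '{"hand":[42,42],"translation":[[0,0,0],[0,0,0]],"dr":[[0,0,0],[0,0,0]]}'
python3 go.py 0.588 0.192 0.15 97.5
```

```text
time_s: 7.6
position: [0.5891, 0.1923, 0.0353]
tool_rot: [[-0.0, -0.131, 0.991], [-0.0, 0.991, 0.131], [-1.0, -0.0, -0.0]]
ft_force: [0.2, 0.2, -0.7]
grip_width: 0.07
time_s: 7.8
position: [0.5891, 0.1923, 0.0354]
tool_rot: [[-0.0, -0.131, 0.991], [-0.0, 0.991, 0.131], [-1.0, -0.0, -0.0]]
ft_force: [1.0, -0.4, 0.1]
grip_width: 0.0714
t 7.8 pos [0.5891 0.1923 0.0354] yaw 97.52 F [ 1.  -0.4  0.1] w 0.0714
translation [-0.1146 -0.0002 -0.0011] dr [ 0.0003 -0.      0.    ]
```

Released at 71 mm with no force. Now going straight up, then aside for a check.

```bash
python3 -m crank '{"hand":[42,42,42,42,42],"translation":[[-0.01,0,0],[-0.03,0,0],[-0.06,0,0],[-0.1,0,0],[-0.15,0,0]],"dr":[[0,0,0],[0,0,0],[0,0,0],[0,0,0],[0,0,0]]}'
python3 -m crank '{"hand":[42,42,42,42,42],"translation":[[-0.03,0,-0.04],[-0.05,0,-0.08],[-0.05,0,-0.12],[-0.05,0,-0.14],[-0.05,0,-0.14]],"dr":[[0,0,0],[0,0,0],[0,0,0],[0,0,0],[0,0,0]]}'
python3 - <<'E'
from m import *
th=np.radians(7.5); Rm=np.array([[np.cos(th),np.sin(th)],[-np.sin(th),np.cos(th)]]); ims=[]
for n in("wrist","scene","side"):
    im,W=cloud(n); p=W.reshape(-1,3); p=p[(abs(p[:,0]-.588)<.11)&(abs(p[:,1]-.192)<.11)]
    L=(p[:,:2]-[.588,.192])@Rm.T*1e3; z=p[:,2]
    t=(abs(L[:,1])<45)&(z>.0505)&(z<.058); o=(abs(L[:,1])>55)&(z>.045)&(z<.053)
    f=np.linalg.lstsq(np.c_[L[t]/1e3,np.ones(t.sum())],z[t],rcond=None)[0]
    rep(n+" top",p[t]); rep(n+" outer legs",p[o])
    print("  tilt",np.degrees(f[:2]).round(2),"x top",np.percentile(L[t,0],[.5,99.5]).round(1),"x legs",np.percentile(L[o,0],[.5,99.5]).round(1),"y top",np.percentile(L[t,1],[1,99]).round(1),"y legs",np.percentile(L[o,1],[1,99]).round(1)); ims.append(im)
    if n!="wrist":
        b={"scene":((180,245,265,320),(180,260,180,240)),"side":((400,465,198,245),(405,500,265,335))}[n]
        for k,bb in zip(("short","up"),b): rep(n+" "+k,comp(rect(W,*bb,.026,.046)))
a=cv2.resize(ims[1][290:430,225:385],(400,350)); b=cv2.resize(ims[2][110:222,280:408],(400,350)); cv2.imwrite("pics/c5.png",np.hstack([a,b]))
E
```

```text
time_s: 8.3
position: [0.5882, 0.1922, 0.1865]
tool_rot: [[-0.003, -0.131, 0.991], [-0.0, 0.991, 0.131], [-1.0, 0.0, -0.003]]
ft_force: [0.5, -0.3, -0.1]
grip_width: 0.0712
time_s: 8.8
position: [0.4482, 0.174, 0.2368]
tool_rot: [[0.001, -0.131, 0.991], [0.0, 0.991, 0.131], [-1.0, 0.0, 0.001]]
ft_force: [0.2, 0.5, -0.4]
grip_width: 0.0712
wrist top c [588.5 192.3] size [141.8  60.9] long axis deg 7.6 z med 53.7 6537
wrist outer legs c [588.2 192.1] size [141.1 132.7] long axis deg 7.7 z med 48.6 1158
  tilt [-0.04 -0.02] x top [-69.7  69.8] x legs [-69.9  69.9] y top [-29.1  29.7] y legs [-66.  66.]
scene top c [587.8 193. ] size [141.3  62.7] long axis deg 7.1 z med 53.5 2147
scene outer legs c [588.6 192. ] size [141.1 135.5] long axis deg 6.9 z med 48.2 485
  tilt [-0.    0.07] x top [-69.7  69.7] x legs [-68.8  70.2] y top [-29.1  31. ] y legs [-66.6  67.1]
scene short c [667.9 -46. ] size [85.1 66.4] long axis deg -16.3 z med 36.2 1141
scene up c [ 559.3 -276.9] size [140.8  14.9] long axis deg 6.3 z med 33.1 295
side top c [587.2 193.4] size [143.7  65.9] long axis deg 7.0 z med 53.8 906
side outer legs c [587.2 193. ] size [140.2 136.8] long axis deg 6.9 z med 48.0 276
  tilt [ 0.03 -0.21] x top [-71.   68.5] x legs [-69.9  68. ] y top [-30.4  31.4] y legs [-67.1  67.9]
side short c [666.9 -44.9] size [86.7 66.1] long axis deg -16.4 z med 36.2 866
side up c [ 553.9 -223. ] size [142.5   7.8] long axis deg 4.8 z med 34.5 349
```

View pics/c5.png

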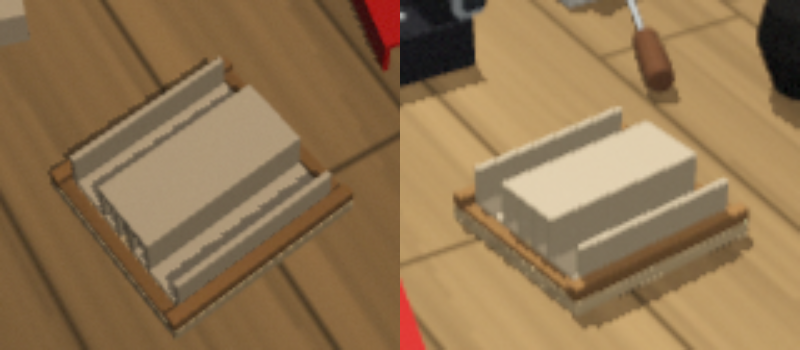

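The channel is seated, level, centred and ends level. The scene camera's "upturned" centre jumped by about 55 mm because my code picked the other leg of that channel this time; the side camera shows it unmoved. Handing in.

```bash
python3 -c "
from rig import env
print(env.close_job())"
```

```text
the job is handed in; nothing more can be done
None
```

I set the full-length, open-side-down buff channel over the pair in the cradle and handed the job in at about 9 s of the 32 s allowed. I lowered it until it touched, pressing with under 10 N, then opened the fingers about 6 mm a side and lifted clear.

- **Position:** the wrist camera, my closest view, puts the channel within about 0.5 mm of the cradle's centre. The ends are level to about 0.2 mm, it is parallel to about 0.1°, and tilt is under 0.05°.
- **Height:** the top is at 53.5–53.8 mm against an expected 53 mm. The cameras also read the leg tops up to 0.6 mm high, so this fits it being fully down.
- **Other channels:** the short one reads the same to about 1 mm before and after in both fixed cameras. The upturned one is unmoved in the side camera.
- **Disagreements:**
    - The scene camera's upturned reading jumped 55 mm because my code picked that channel's other leg, not because it moved.
    - The scene and side cameras put the placed channel's ends up to about 1 mm off the legs' ends, within their 2 mm calibration.
    - The side camera also read 0.2° of tilt, which the other two did not.

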